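Hardness check on a clamped shaft

TASK

Check the hardness of the steel shaft lying in the V-blocks: first lock it by turning the wing knob of the clamp clockwise until it is tight, so that the shaft does not shift, then take the hardness probe out of the tool stand and set it upright with its tip on the ringed bright spot on top of the shaft. Press gently, straight down, until the sprung nose is about half-way in, never pushing it right home, and finish while still holding the probe there steady and upright, as for the reading. Leave the torch, the readout, the test block and the spray can where they are.

Things in the scene. Friction and masses are not known exactly. Their poses are not given: they have to be found in the camera images.
- fixture: Fixed base plate 130 x 250 x 10 mm with two dark V-blocks (60 x 50 mm, tops 60 mm above the bench) at y = -75 and +75 mm. A stirrup clamp (82 mm along x, 20 mm along y, bridge top 118 mm above the bench) stands over the block at y = +75 mm, a vertical screw in its middle, a wing knob on top. Origin: middle of the plate's underside, on the bench; z up; the shaft lies along y.
- clamp_grip (a point): Middle of the wing knob, 144.9 mm above the bench (up to 1.5 mm lower as the screw goes down). The wings are a bar 46 mm long, 12 mm thick, 22 mm high (11 mm above and below this point); x along the bar, y across it, z up; turns with the knob. Under the bar is a 12 mm stem; the bridge (2 mm boss on it) lies 25 to 27 mm below this point.
- clamp_knob (a joint): Turn of the wing knob, rad: 0 loose, grows clockwise seen from above, stop at 1.5. Starts at 0 to 0.3. Quick-acting screw, 6 mm a turn: the pad touches the shaft at about 0.65, then presses ever harder; from 1.2 to the stop it is tight. Stiff (0.06 N m), stays where left. At 0 the wings point 0.7 rad anticlockwise of the fixture's x.
- clamp_screw: Vertical clamp screw with a round brass pad, 20 mm across, that bears on the top of the shaft under the stirrup. Origin: middle of the pad's underside. It goes down as the knob is turned; it is not handled itself.
- shaft: Loose turned steel shaft, 40 mm in diameter and 240 mm long, with a 28 mm journal 50 mm long beyond its -y end; 2.5 kg. It lies level in the two vees, its axis 66.3 mm above the bench. Origin: on the axis, in the middle of the 40 mm part; y along the axis, z up through the marked spot.
- spot (a point): The marked spot: a bright ground spot 13 mm across inside a black marker ring 19 mm across, on the top line of the shaft between the two V-blocks, 86.3 mm above the bench. Point: its middle, on the surface.
- stand: Wooden tool stand, 80 x 180 x 60 mm, fixed on the bench. Two upright through holes of 25 mm at y = -45 and +45 mm: the probe stands in one and the torch in the other, either way round. Origin: middle of its underside, on the bench; z up.
- probe: Hardness probe, a plain aluminium pen-like instrument, 0.18 to 0.29 kg, hanging upright in a hole of the stand by its flange, lower end free. Origin: middle of the flange's underside (60 mm above the bench); z up its axis. Flange 34 mm across, z 0 to 5 mm; barrel 24 mm across, z 5 to 76 mm, grip here; black cap to z 84; below, a 22 mm sleeve to z -40, then the sprung nose to z -52 mm.
- probe_tip (a point): Point of the probe's nose, 52 mm below the probe's origin while the nose is out; it moves up the probe's axis as the nose goes in. The flat end is 3 mm across.
- probe_nose (a joint): How far the sprung nose is pushed into the probe, m: 0 is out, 0.012 right home. The spring gives 2 N at the first movement and 1 N more for every mm: about 8 N at half-way (0.006).
- torch: Inspection torch, dark, ribbed, rising 67 mm above the stand with a 36 mm wide head at the top, in the other hole of the stand. Origin: where it rests on the stand's top. Leave it alone.
- readout: Hand-held readout unit with a screen, 140 x 75 x 26 mm, lying on the bench. Leave it alone.
- test_block: Round steel test block, 64 mm across and 16 mm high, on the bench. Leave it alone.
- spray_can: Spray can, 65 mm across and 180 mm high, on the bench. Leave it alone.
Not all that is in view belongs to the job. Of the things that look like the stand, take the one that is farthest to the robot's left at the start. Leave any green or red look-alike of the probe alone.

How it is judged:
By the outcome, as a careful person would: the job done as asked, in the order asked, and still so for the second after the job is handed in, while the arm keeps its last pose, push and grip.
It also fails if it takes over 58 s, if anything falls off the work surface, if the arm or the gripper's body presses on something with over 40 N, if the wrist force passes 120 N, or if a joint passes its speed limit or range.

ROBOT

A 6-joint arm with a two-finger parallel gripper is mounted at the origin on the work surface. World frame = base frame: x ahead of the robot, y to its left, z up, the work surface at z = 0. Lengths are in m, angles in rad, forces in N, time in s.
With the tool pointing down it reaches from about 0.3 to 0.875 m from the base axis. Payload 6.4 kg.
Tool frame: the origin (TCP) lies at the very end of the fingers, on their centre line; the grasp point (between the pads) lies 19 mm behind it; z points along the fingers, y is the line along which they close (so a half turn about z gives the same grasp; the last joint's range is limited). The gripper opens to 85 mm and grips with 20 to 120 N. Pads are 22 mm wide; open, the fingers measure 114 mm over their backs; the gripper's body (76 mm by 85 mm) begins 54 mm behind the grasp point. The pads swing forward as they close: fully open they stand 13 mm farther back than shut.
Start: joints at [-1.554, 0.181, 1.607, -0, 1.354, -0.206], TCP at [0.127, -0.561, 0.231] pointing down, gripper open.
Joint ranges: [-2.99, 2.99], [-0.89, 2.07], [0.3, 2.58], [-1.14, 4.28], [0, 2.63], [-3.12, 3.12]. Speed limits (rad/s): [2.57, 2.57, 3.01, 3.14, 3.14, 3.14].

INTERFACE

Orientations are given as a unit quaternion [w, x, y, z].
In Python, from bench import ctrl gives the robot as it stands.
- The arm moves only by the tool jog_arm, never from a script. Its argument "series" is a list that holds one entry, the list of rows, each a list of 7 numbers: the shift along the tool's x, y, z in mm, then the turn, a rotation vector about the tool's x, y, z in rad, then the finger opening in mm, from 0 to 85.4. In form: [[[tx, ty, tz, rx, ry, rz, gripper], ...]]. A call has exactly 10 rows; each row shifts and turns the commanded pose from where the row before left it, along the tool's axes as they then stand; what a row does not reach is not made up. A row lasts 1/10 s, in which the tool goes at most 50 mm and 8.59 degrees, less where a joint would pass 70% of its speed; a pose out of reach is approached as far as the arm can. A call with a gripper value outside its range is refused whole. The fingers move at their own pace and stop on an object; the grip force is fixed at half the most. Time passes only in rows, so rows that do not move let the fingers close, or fill a call up. It gives the time, the measured TCP pose, the force, the opening and the grip force at its end, in the units of the state.
- ctrl.get_obs(): the state, without advancing time (a new reading comes with each control period).
- ctrl.camera(name): name is "scene" or "side" or "wrist"; returns a dict with "frame" (480x640x3 uint8, blue, green, red), "z_map" (480x640 float32, m along the optical axis (not along the pixel's ray), 0 where there is no reading), "fx", "fy", "cx", "cy" (pixels), "xyz" and "rotation" of the camera in the world. Camera axes: x right, y down, z forward; pixel columns grow to the right and rows downward; lengths in m; the calibration is good to about 2 mm. A picture is of the moment at which its call begins.
- ctrl.hand_in(): hands the job in; it is judged then, once.
The state is a dict: "time_s": time; "q": joint angles; "dq": joint speeds; "joint_efforts": joint torques, N m; "eef_pos": TCP position; "eef_rot": TCP orientation; "wrist_force": force on the tool from outside, world axes, zero at the start; "torque": the same for the moment, N m; "opening": opening from 0.0 (shut) to 1.0 (fully open); "grasp_force": force on a finger pad.
Only numpy, scipy, OpenCV 4.12 (cv2) and the standard library are available. Lean on these libraries where they do the work, as an engineer would, in place of code of your own. Each camera call takes 0.05 s, during which the arm holds its last target. There are 200 camera calls.

## Working session

There is one attempt and no reset: what is moved stays moved. The work goes in short steps, Python scripts to look and compute and a tool call to move; the robot and the scene stay as the last step left them, time stands still between calls to the robot, and variables do not carry over. Pictures are saved under pics/ and viewed, at most 10 in all, crops included, and the job is handed in when it is done.

Besides the shell and the picture viewer there is one more tool, called as a command line: name --argument value ..., lists and objects as JSON in quotes. jog_arm: Moves the arm, as the interface text tells. Its arguments: {"type":"object","properties":{"series":{"type":"array"}},"required":["series"]}

```bash
ls; mkdir -p pics
cat > h.py <<'E'
import numpy as np,cv2,pickle
from bench import ctrl
def snap(n,tag):
    c=ctrl.camera(n); pickle.dump(c,open(f'{tag}.pkl','wb')); cv2.imwrite(f'pics/{tag}.png',c['frame']); return c
def load(tag): return pickle.load(open(f'{tag}.pkl','rb'))
def w(c,u,v,z=None,r=1):
    """pixel->world, by depth, or by intersection with plane height z"""
    d=np.array([(u-c['cx'])/c['fx'],(v-c['cy'])/c['fy'],1.]); R=np.array(c['rotation'])
    if R.size==4:
        from scipy.spatial.transform import Rotation as Ro
        R=Ro.from_quat(np.roll(R.ravel(),-1)).as_matrix()
    p=np.array(c['xyz']); k=R@d
    if z is None:
        Z=c['z_map'][int(v)-r:int(v)+r+1,int(u)-r:int(u)+r+1]; s=np.median(Z[Z>0])
    else: s=(z-p[2])/k[2]
    return p+k*s
E
python3 - <<'E'
from h import *
for n in('scene','side','wrist'):
    c=snap(n,n+'0'); print(n,c['xyz'],np.array(c['rotation']).round(3).tolist(),c['fx'],c['cx'],c['cy'])
print(ctrl.get_obs())
E
```

```text
pics
scene [1.32097955 0.35772142 0.73007079] [-0.258, 0.53, 0.717, -0.373] 462.6282172826738 311.3802882380165 236.3388958850008
side [0.15809221 0.80070999 0.75240068] [0.103, -0.22, 0.873, -0.423] 575.7208730147707 321.15683739884736 237.33835358164632
wrist [ 0.20073411 -0.54349684  0.37353071] [0.114, 0.773, -0.617, -0.093] 388.4400532782021 321.7322653619956 245.61053328884782
{'time_s': 0.15, 'q': array([-1.55426798e+00,  1.81403211e-01,  1.60777848e+00,  4.45244447e-06,
        1.35378921e+00, -2.06360951e-01]), 'dq': array([-0.00070054, -0.00197981, -0.00102299,  0.000203  , -0.00190167,
       -0.0032938 ]), 'joint_efforts': array([ 6.18264075e-04, -4.45265687e+01, -3.51694715e+01, -3.81416348e-04,
        5.88139505e-03, -5.70742131e-06]), 'eef_pos': array([ 0.12707995, -0.56034831,  0.23057256]), 'eef_rot': array([-6.85819965e-04,  9.93796287e-01,  1.11213598e-01,  6.74751929e-05]), 'wrist_force': array([-0.08314812,  0.4003812 , -0.18879119]), 'torque': array([-0.01694436, -0.00807457,  0.04988682]), 'grasp_force': 0.0, 'opening': 0.9982660937977516}
```

View pics/scene0.png

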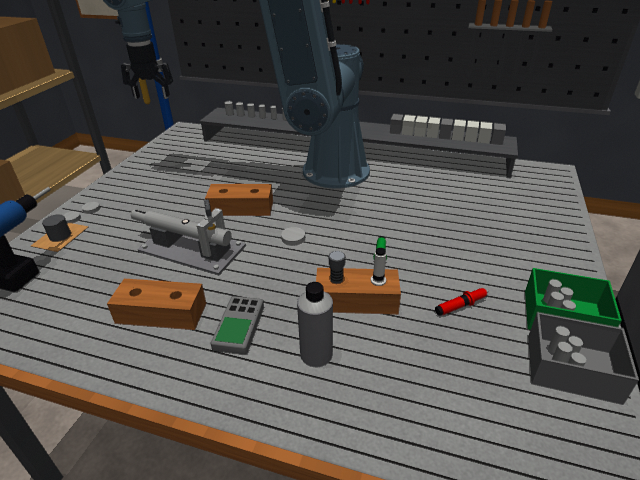

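View pics/side0.png

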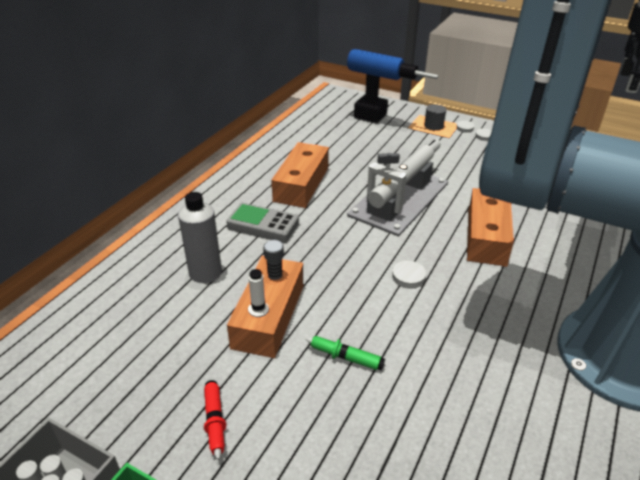

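The scene view shows the stand with torch (337,265) and silver probe (380,265), the clamp at about (210,225), and the shaft with spot at about (185,221). In the side view the probe is at (257,290) and the knob at (388,158). I'll enlarge these areas.

Run:
```python
from h import *
a=load('scene0')['frame'];b=load('side0')['frame']
f=lambda i,x,y:cv2.resize(i[y:y+75,x:x+100],(400,300),interpolation=cv2.INTER_CUBIC)
m=np.vstack([np.hstack([f(a,130,195),f(a,315,235)]),np.hstack([f(b,345,140),f(b,215,255)])])
cv2.imwrite('pics/m.png',m)
```

```text
(no output)
```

View pics/m.png

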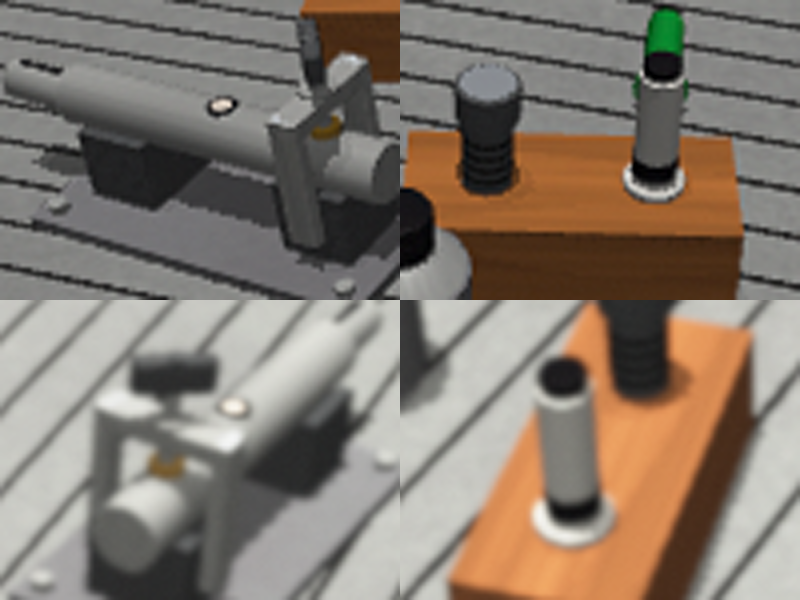

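The crops show the spot (scene mosaic 222,105; side mosaic 233,408), wing knob (scene 312,55; side 174,373), and probe flange (scene 654,180; side 573,518).

Run:
```python
from h import *
a=load('scene0');b=load('side0')
A=lambda u,v,ox,oy:(ox+(u+.5)/4-.5,oy+(v+.5)/4-.5)
P=lambda n,c,u,v,ox,oy,z:print(n,w(c,*A(u,v,ox,oy),z).round(4),w(c,*A(u,v,ox,oy)).round(4))
P('spot s',a,222,105,130,195,.0863);P('spot d',b,233,108,345,140,.0863)
P('flange s',a,654,180,315,235,.065);P('flange d',b,573,218,215,255,.065)
P('cap s',a,265+400,62,315,235,.144);P('cap d',b,564-400,374-300,215,255,.144)
P('knob s',a,312,55,130,195,.145);P('knob d',b,174,73,345,140,.145)
P('knob top far',b,140,60,345,140,.156);P('knob top near',b,212,62,345,140,.156)
# shaft axis by cylinder top points: cloud above z
for n,c in(('s',a),('d',b)):
    v,u=np.mgrid[0:480,0:640];Z=c['z_map'];o=Z>0
    R=np.array(c['rotation']);from scipy.spatial.transform import Rotation as Ro
    R=Ro.from_quat(np.roll(R,-1)).as_matrix()
    p=np.stack([(u-c['cx'])/c['fx']*Z,(v-c['cy'])/c['fy']*Z,Z],-1)[o]@R.T+c['xyz']
    def rep(nm,m):
        q=p[m]; 
        if len(q)<5: print(n,nm,len(q));return
        mu=q[:,:2].mean(0);e,V=np.linalg.eigh(np.cov((q[:,:2]-mu).T));print(n,nm,len(q),mu.round(4),q.min(0).round(4),q.max(0).round(4),'ang',np.arctan2(V[1,1],V[0,1]).round(3),'sd',np.sqrt(e).round(4))
    S=w(a,*A(222,105,130,195),.0863)[:2]
    near=np.linalg.norm(p[:,:2]-S,axis=1)<.2
    rep('shafttop',near&(p[:,2]>.082)&(p[:,2]<.092))
    rep('knob',near&(p[:,2]>.134)&(p[:,2]<.16))
    rep('bridge',near&(p[:,2]>.115)&(p[:,2]<.121))
    F=w(a,*A(654,180,315,235),.065)[:2]
    nf=np.linalg.norm(p[:,:2]-F,axis=1)<.15
    rep('standtop',nf&(p[:,2]>.055)&(p[:,2]<.062))
    rep('cap',(np.linalg.norm(p[:,:2]-F,axis=1)<.05)&(p[:,2]>.139)&(p[:,2]<.15))
```

```text
spot s [ 0.5084 -0.2535  0.0863] [ 0.5069 -0.2547  0.0851]
spot d [ 0.5107 -0.2515  0.0863] [ 0.5107 -0.2515  0.0863]
flange s [0.5094 0.4529 0.065 ] [ 0.4254  0.4627 -0.0038]
flange d [0.4192 0.1734 0.065 ] [0.4437 0.1146 0.0006]
cap s [0.511  0.4442 0.144 ] [ 0.3098  0.4657 -0.0016]
cap d [0.5648 0.2507 0.144 ] [0.5649 0.2506 0.1439]
knob s [ 0.521  -0.1732  0.145 ] [ 0.533  -0.1653  0.1538]
knob d [ 0.5192 -0.1764  0.145 ] [ 0.5165 -0.1691  0.1495]
knob top far [ 0.5329 -0.1623  0.156 ] [ 0.5351 -0.168   0.1525]
knob top near [ 0.4999 -0.1781  0.156 ] [ 0.5009 -0.1811  0.1542]
s shafttop 479 [ 0.5142 -0.2452] [ 0.4775 -0.3722  0.082 ] [ 0.561  -0.1332  0.0919] ang 1.455 sd [0.0138 0.073 ]
s knob 82 [ 0.5257 -0.1705] [ 0.5013 -0.1905  0.137 ] [ 0.5394 -0.1598  0.1573] ang -2.58 sd [0.0034 0.0136]
s bridge 155 [ 0.5213 -0.1742] [ 0.4758 -0.1882  0.1151] [ 0.5598 -0.1613  0.1208] ang 3.027 sd [0.0065 0.0244]
s standtop 178 [0.5235 0.5781] [0.4413 0.5626 0.0551] [0.6099 0.6028 0.062 ] ang 3.096 sd [0.0133 0.0492]
s cap 0
d shafttop 565 [ 0.5084 -0.2401] [ 0.4764 -0.4011  0.082 ] [ 0.5603 -0.1279  0.092 ] ang 1.468 sd [0.0137 0.0766]
d knob 231 [ 0.5161 -0.1709] [ 0.4967 -0.1886  0.1343] [ 0.538  -0.1574  0.1578] ang -2.603 sd [0.0031 0.0129]
d bridge 215 [ 0.5165 -0.1718] [ 0.4773 -0.1875  0.1151] [ 0.5584 -0.158   0.1209] ang 3.038 sd [0.0066 0.0252]
d standtop 129 [0.5665 0.5723] [0.5326 0.5651 0.055 ] [0.6034 0.5841 0.062 ] ang -3.101 sd [0.0049 0.0198]
d cap 0
```

```bash
cat >> h.py <<'E'
from scipy.spatial.transform import Rotation as Ro
def go(x,y,z,yaw):
    """print shift in the current tool axes (mm) and turn (rotvec, tool) to a tool-down pose"""
    o=ctrl.get_obs(); R=Ro.from_quat(np.roll(o['eef_rot'],-1)); T=Ro.from_euler('z',yaw)*Ro.from_euler('x',np.pi)
    print('shift',(R.inv().apply(np.array([x,y,z])-o['eef_pos'])*1000).round(1),'turn',(R.inv()*T).as_rotvec().round(4),'q',o['q'].round(2),'t',o['time_s'],'F',o['wrist_force'].round(1),'grip',o['grasp_force'],o['opening'])
E
python3 - <<'E'
from h import *
a=load('scene0');b=load('side0')
A=lambda u,v,ox,oy:(ox+(u+.5)/4-.5,oy+(v+.5)/4-.5)
P=lambda n,c,u,v,ox,oy,z:print(n,w(c,*A(u,v,ox,oy),z).round(4),w(c,*A(u,v,ox,oy)).round(4))
P('flange s',a,254,180,315,235,.065);P('flange d',b,173,218,215,255,.065)
P('cap s',a,264,60,315,235,.144);P('cap d',b,164,74,215,255,.144)
P('torch s',a,90,80,315,235,.127)
print('can',w(a,315,289),w(b,194,200))
for uv in((408,136),(735,140),(743,235),(405,228)):P('stand s',a,uv[0]-400,uv[1],315,235,.06)
go(.518,-.172,.22,.55)
E
```

```text
flange s [0.5685 0.2489 0.065 ] [0.5777 0.2502 0.0732]
flange d [0.5653 0.2525 0.065 ] [0.5597 0.26   0.0744]
cap s [0.5651 0.2487 0.144 ] [0.5625 0.2483 0.142 ]
cap d [0.5648 0.2507 0.144 ] [0.5649 0.2506 0.1439]
torch s [0.5849 0.1616 0.127 ] [0.5845 0.1615 0.1267]
can [0.75269729 0.16689116 0.17931865] [0.73922582 0.17482653 0.18017673]
stand s [0.5645 0.1089 0.06  ] [ 0.4946  0.0859 -0.002 ]
stand s [0.5175 0.2846 0.06  ] [ 0.4443  0.2779 -0.0011]
stand s [0.5925 0.3009 0.06  ] [0.5893 0.3006 0.057 ]
stand s [0.6368 0.1298 0.06  ] [0.7573 0.1699 0.178 ]
shift [ 467.1 -292.3   11.1] turn [-0.0013 -0.0005 -0.3271] q [-1.55  0.18  1.61  0.    1.35 -0.21] t 0.15 F [-0.1  0.4 -0.2] grip 0.0 0.9982660937977516
```

jog_arm --series '[[[38,-24,1,0,0,0,85],[39,-24,1,0,0,0,85],[39,-24.4,1,0,0,0,85],[39,-24.4,1,0,0,0,85],[39,-24.4,1,0,0,0,85],[39,-24.4,1,0,0,0,85],[39,-24.4,1,0,0,0,85],[39,-24.4,1,0,0,0,85],[39,-24.4,1,0,0,0,85],[39,-24.4,1,0,0,0,85]]]'

```text
time_s: 1.15
eef_pos: [0.4537, -0.236, 0.2212]
eef_rot: [0.0, 0.994, 0.111, 0.0]
wrist_force: [0.6, -1.8, 0.3]
opening: 0.998
grasp_force: 0.0
```

jog_arm --series '[[[39,-24.4,1,0,0,0,85],[39,-24.4,1,0,0,0,85],[0,0,0,0,0,-0.082,85],[0,0,0,0,0,-0.082,85],[0,0,0,0,0,-0.082,85],[0,0,0,0,0,-0.081,85],[0,0,0,0,0,0,85],[0,0,0,0,0,0,85],[0,0,0,0,0,0,85],[0,0,0,0,0,0,85]]]'

```text
time_s: 2.15
eef_pos: [0.5179, -0.1729, 0.2193]
eef_rot: [-0.0, 0.963, 0.271, -0.0]
wrist_force: [-0.7, -0.1, -0.6]
opening: 0.996
grasp_force: 0.0
```

Run:
```python
from h import *
go(.518,-.172,.22,.55)
c=snap('wrist','w1'); d=snap('side','d1'); print(c['xyz'],c['rotation'])
cv2.imwrite('pics/w1b.png',np.hstack([c['frame'][:,:],cv2.resize(d['frame'][100:260,330:490],(480,480),interpolation=3)])[:, :800])
```

```text
shift [ 0.5 -0.7 -0.7] turn [-0.0001  0.     -0.0013] q [-0.54  0.13  1.69  0.    1.32  0.48] t 2.15 F [-0.7 -0.1 -0.6] grip 0.0 0.9963626033465084
[ 0.58255369 -0.13352566  0.36228886] [ 0.12830816  0.86271348 -0.48373822 -0.07252452]
```

View pics/w1.png

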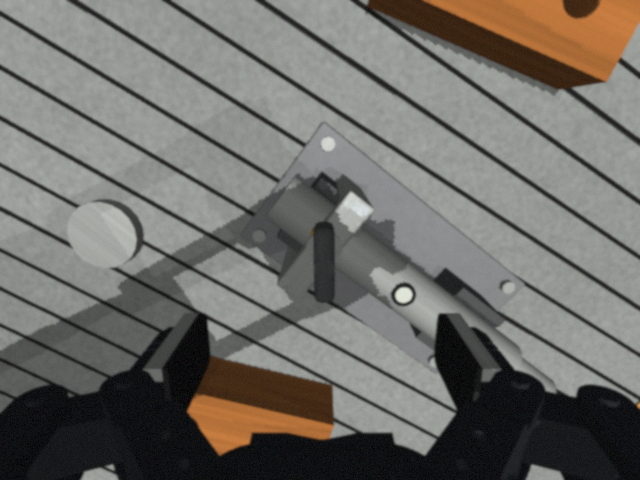

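The wrist view shows the wing bar from (323,226) to (324,300), nearly aligned with the tool x, and the spot at (403,294).

Run:
```python
from h import *
c=load('w1')
print('bar',w(c,323,226,.156).round(4),w(c,324,300,.156).round(4), 'mid d',w(c,323,263).round(4))
e=w(c,324,300,.156)-w(c,323,226,.156);print('ang',np.arctan2(e[1],e[0])+np.pi,'len',np.linalg.norm(e))
print('spot',w(c,403,294,.0863).round(4),w(c,403,294).round(4))
Z=c['z_map'];v,u=np.nonzero(Z>0);z=Z[v,u];R=Ro.from_quat(np.roll(c['rotation'],-1)).as_matrix()
p=np.stack([(u-c['cx'])/c['fx']*z,(v-c['cy'])/c['fy']*z,z],-1)@R.T+c['xyz']
n=np.hypot(p[:,0]-.518,p[:,1]+.172)<.045
for lo,hi in((.15,.162),(.113,.123)):
    q=p[n&(p[:,2]>lo)&(p[:,2]<hi)];mu=q.mean(0);E,V=np.linalg.eigh(np.cov((q-mu)[:,:2].T));t=(q-mu)[:,:2]@V
    print(len(q),mu.round(4),np.arctan2(V[1,1],V[0,1]),'ext',np.percentile(t,[1,99],axis=0).round(4).tolist(), 'mid',(mu[:2]+V@((t.max(0)+t.min(0))/2)).round(4))
```

```text
bar [ 0.5387 -0.1609  0.156 ] [ 0.5013 -0.1845  0.156 ] mid d [ 0.5206 -0.172   0.1566]
ang 0.5626550037357791 len 0.0441888206315003
spot [ 0.51   -0.251   0.0863] [ 0.5102 -0.2508  0.0869]
1574 [ 0.5199 -0.1729  0.1554] -2.579010824275006 ext [[-0.006, -0.0209], [0.0059, 0.0228]] mid [ 0.5187 -0.1736]
2768 [ 0.5208 -0.1734  0.1184] 3.0160107851493496 ext [[-0.0099, -0.0377], [0.0111, 0.042]] mid [ 0.5181 -0.1737]
```

jog_arm --series '[[[1,0.7,15,0,0,-0.012,85],[0,0,20,0,0,0,85],[0,0,20,0,0,0,85],[0,0,18,0,0,0,60],[0,0,12,0,0,0,40],[0,0,6,0,0,0,30],[0,0,0,0,0,0,10],[0,0,0,0,0,0,0],[0,0,0,0,0,0,0],[0,0,0,0,0,0,0]]]'

```text
time_s: 3.25
eef_pos: [0.5196, -0.1732, 0.129]
eef_rot: [0.0, 0.961, 0.277, 0.0]
wrist_force: [0.3, -1.1, -0.9]
opening: 0.132
grasp_force: 59.6
```

jog_arm --series '[[[0,0,0.1,0,0,0.1,0],[0,0,0.1,0,0,0.14,0],[0,0,0.1,0,0,0.14,0],[0,0,0.1,0,0,0.14,0],[0,0,0.1,0,0,0.14,0],[0,0,0.1,0,0,0.14,0],[0,0,0.1,0,0,0.14,0],[0,0,0.1,0,0,0.14,0],[0,0,0.1,0,0,0.14,0],[0,0,0.1,0,0,0.14,0]]]'

```text
time_s: 4.25
eef_pos: [0.5193, -0.1763, 0.1281]
eef_rot: [0.003, 0.92, -0.391, 0.002]
wrist_force: [-3.0, -13.0, -3.3]
opening: 0.132
grasp_force: 59.4
```

Run:
```python
from h import *
o=ctrl.get_obs();print(o['torque'],o['q'].round(3),o['eef_rot']);R=Ro.from_quat(np.roll(o['eef_rot'],-1)).as_matrix();print(np.arctan2(R[1,0],R[0,0]))
```

```text
[-2.13920859  0.51231746  0.15419274] [-0.541  0.237  1.764 -0.005  1.137  1.836] [ 0.00272482  0.92031878 -0.39115666  0.00154207]
-0.8037708086185394
```

jog_arm --series '[[[0,0,0,0,0,0,0],[0,0,0,0,0,0,10],[0,0,0,0,0,0,30],[0,0,0,0,0,0,50],[0,0,0,0,0,0,60],[0,0,-15,0,0,0,70],[0,0,-20,0,0,0,85],[0,0,-25,0,0,0,85],[0,0,-25,0,0,0,85],[0,0,-15,0,0,0,85]]]'

```text
time_s: 5.25
eef_pos: [0.5203, -0.1732, 0.2308]
eef_rot: [0.0, 0.922, -0.388, 0.002]
wrist_force: [0.1, -0.8, -0.5]
opening: 0.995
grasp_force: 0.0
```

Run:
```python
from h import *
c=snap('wrist','w2');snap('side','d2')
go(.566,.250,.26,.26)
for c in(load('w2'),load('d2')):
    Z=c['z_map'];v,u=np.nonzero(Z>0);z=Z[v,u];R=Ro.from_quat(np.roll(c['rotation'],-1)).as_matrix()
    p=np.stack([(u-c['cx'])/c['fx']*z,(v-c['cy'])/c['fy']*z,z],-1)@R.T+c['xyz']
    n=np.hypot(p[:,0]-.518,p[:,1]+.172)<.045
    for lo,hi in((.15,.162),(.113,.123)):
        q=p[n&(p[:,2]>lo)&(p[:,2]<hi)];mu=q.mean(0);E,V=np.linalg.eigh(np.cov((q-mu)[:,:2].T));t=(q-mu)[:,:2]@V
        print(len(q),mu.round(4),np.arctan2(V[1,1],V[0,1]),'mid',(mu[:2]+V@((t.max(0)+t.min(0))/2)).round(4))
```

```text
shift [-271.4 -328.2  -30.3] turn [ 0.0015 -0.0058 -1.0578] q [-0.54  0.12  1.68  0.    1.34  1.83] t 5.35 F [ 0.7 -0.8 -0.2] grip 0.0 0.9927876653132295
1390 [ 0.5196 -0.1753  0.1546] 2.3407988637412007 mid [ 0.5186 -0.1745]
2565 [ 0.5208 -0.1748  0.1185] 3.054157753136896 mid [ 0.5183 -0.1741]
80 [ 0.5169 -0.1713  0.1538] 2.3758615460567536 mid [ 0.518  -0.1735]
265 [ 0.5164 -0.1707  0.1177] 3.0383008209182054 mid [ 0.5177 -0.172 ]
```

View pics/w2.png

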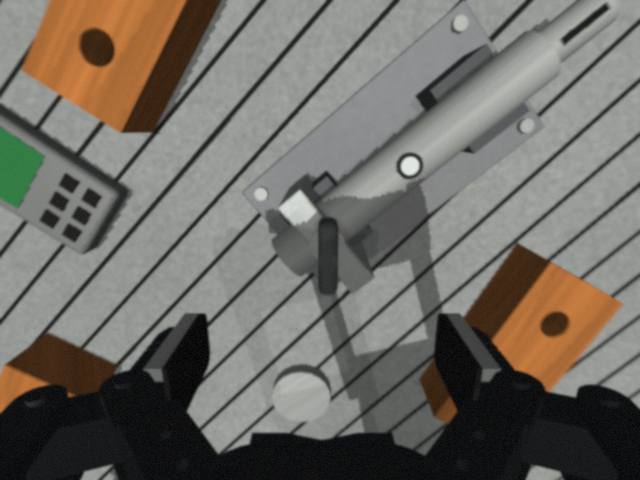

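jog_arm --series '[[[-27,-33,-3,0,0,0,85],[-27,-33,-3,0,0,0,85],[-27,-33,-3,0,0,0,85],[-27,-33,-3,0,0,0,85],[-27,-33,-3,0,0,0,85],[-27,-33,-3,0,0,0,85],[-27,-33,-3,0,0,0,85],[-27,-33,-3,0,0,0,85],[-27,-33,-3,0,0,0,85],[-28,-31,-3,0,0,0,85]]]'

```text
time_s: 6.35
eef_pos: [0.5643, 0.2519, 0.2559]
eef_rot: [0.001, 0.921, -0.389, -0.001]
wrist_force: [1.2, 0.1, -0.4]
opening: 0.997
grasp_force: 0.0
```

jog_arm --series '[[[0,0,0,0,0,-0.14,85],[0,0,0,0,0,-0.14,85],[0,0,0,0,0,-0.14,85],[0,0,0,0,0,-0.14,85],[0,0,0,0,0,-0.14,85],[0,0,0,0,0,-0.14,85],[0,0,0,0,0,-0.14,85],[0,0,0,0,0,-0.14,85],[0,0,0,0,0,-0.14,85],[0,0,0,0,0,-0.14,85]]]'

```text
time_s: 7.35
eef_pos: [0.5642, 0.25, 0.2556]
eef_rot: [-0.0, 0.954, 0.299, -0.001]
wrist_force: [0.1, 0.2, -0.9]
opening: 0.999
grasp_force: 0.0
```

jog_arm --series '[[[0,0,0,0,0,-0.14,85],[0,0,0,0,0,-0.14,85],[0,0,0,0,0,-0.14,85],[0,0,0,0,0,-0.14,85],[0,0,0,0,0,-0.14,85],[0,0,0,0,0,-0.14,85],[0,0,0,0,0,-0.14,85],[0,0,0,0,0,-0.14,85],[0,0,0,0,0,-0.11,85],[0,0,0,0,0,0,85]]]'

```text
time_s: 8.35
eef_pos: [0.5643, 0.25, 0.2558]
eef_rot: [-0.001, 0.609, 0.793, -0.001]
wrist_force: [0.1, 0.2, 0.5]
opening: 0.993
grasp_force: 0.0
```

Run:
```python
from h import *
c=snap('wrist','w3')
go(.566,.250,.26,1.83)
```

```text
shift [-0.4  1.5 -4. ] turn [-0.002  -0.0002 -0.0006] q [ 0.22  0.26  1.47  0.    1.42 -0.03] t 8.4 F [ 0.8 -1.   0.1] grip 0.0 0.9952669150920652
```

View pics/w3.png

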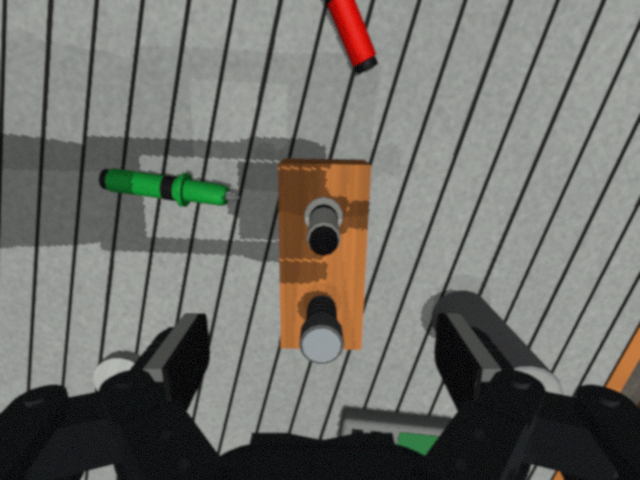

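The wrist view shows the probe cap at (324,241) and the torch head at (322,344); the fingers straddle the stand's width.

Run:
```python
from h import *
c=load('w3');print(w(c,324,241,.144),w(c,324,241))
print('flange',w(c,323,214,.065))
for uv in((280,160),(370,163),(281,348),(362,348)):print(w(c,*uv,.06))
```

```text
[0.56655592 0.25113771 0.144     ] [0.56653766 0.25120271 0.14423223]
flange [0.56550198 0.25258876 0.065     ]
[0.51806705 0.28746214 0.06      ]
[0.59307571 0.30497584 0.06      ]
[0.56077074 0.10992879 0.06      ]
[0.63826649 0.13082978 0.06      ]
```

jog_arm --series '[[[0.3,1.8,20,-0.002,0,0,85],[0,0,30,0,0,0,85],[0,0,30,0,0,0,85],[0,0,30,0,0,0,85],[0,0,25,0,0,0,85],[0,0,20,0,0,0,85],[0,0,10,0,0,0,70],[0,0,0,0,0,0,60],[0,0,0,0,0,0,50],[0,0,0,0,0,0,40]]]'

```text
time_s: 9.4
eef_pos: [0.5679, 0.2512, 0.0938]
eef_rot: [0.001, 0.609, 0.793, 0.002]
wrist_force: [-0.1, -0.5, -0.3]
opening: 0.471
grasp_force: 0.0
```

jog_arm --series '[[[0,0,0,0,0,0,35],[0,0,0,0,0,0,31],[0,0,0,0,0,0,28],[0,0,0,0,0,0,26],[0,0,0,0,0,0,24],[0,0,0,0,0,0,20],[0,0,0,0,0,0,10],[0,0,0,0,0,0,0],[0,0,0,0,0,0,0],[0,0,0,0,0,0,0]]]'

```text
time_s: 10.4
eef_pos: [0.5666, 0.2509, 0.0925]
eef_rot: [0.0, 0.609, 0.793, 0.001]
wrist_force: [-5.0, -1.1, 4.5]
opening: 0.264
grasp_force: 58.6
```

Run:
```python
from h import *
c=snap('side','d4');s=snap('scene','s4');go(.566,.2508,.092,1.83)
cv2.imwrite('pics/g.png',np.hstack([cv2.resize(c['frame'][220:340,200:320],(400,400),interpolation=2),cv2.resize(s['frame'][190:310,320:440],(400,400),interpolation=2)]))
```

```text
shift [ 0.1 -0.6  0.4] turn [ 0.0014 -0.      0.0018] q [ 0.23  0.43  1.59  0.    1.12 -0.04] t 10.5 F [-4.4 -1.5  4.8] grip 58.61197113990784 0.2697924539103143
```

View pics/g.png

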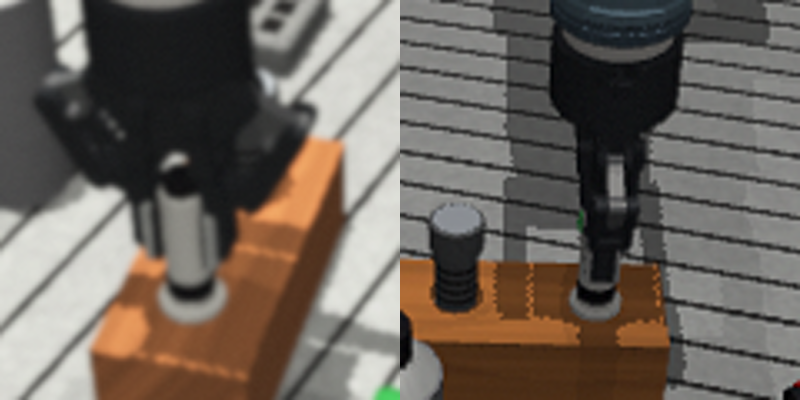

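The pads hold the barrel above the flange, with the probe upright. Lifting.

jog_arm --series '[[[0,0,-4,0,0,0,0],[0,0,-8,0,0,0,0],[0,0,-10,0,0,0,0],[0,0,-15,0,0,0,0],[0,0,-20,0,0,0,0],[0,0,-25,0,0,0,0],[0,0,-30,0,0,0,0],[0,0,-30,0,0,0,0],[0,0,-20,0,0,0,0],[0,0,-6,0,0,0,0]]]'

```text
time_s: 11.5
eef_pos: [0.5683, 0.2513, 0.2651]
eef_rot: [0.003, 0.609, 0.793, 0.004]
wrist_force: [-0.0, -0.4, -2.1]
opening: 0.267
grasp_force: 58.9
```

Run:
```python
from h import *
snap('side','d5');snap('scene','s5');c=snap('wrist','w5');go(.510,-.2515,.26,1.46)
def lines(c,box):pass
d=load('d5');s=load('s5')
# crops around predicted probe
def px(c,p):
    R=Ro.from_quat(np.roll(c['rotation'],-1)).as_matrix();q=R.T@(np.array(p)-c['xyz']);return np.array([c['fx']*q[0]/q[2]+c['cx'],c['fy']*q[1]/q[2]+c['cy']])
o=ctrl.get_obs()['eef_pos'];print(o)
im=[]
for k in(d,s):
    m=px(k,o-[0,0,.03]).astype(int);print(m);x,y=max(m[0]-50,0),max(m[1]-65,0);print('crop',x,y);im.append(cv2.resize(k['frame'][y:y+130,x:x+100],(400,520),interpolation=2))
cv2.imwrite('pics/g5.png',np.hstack(im))
```

```text
shift [-4.707e+02 -1.842e+02 -1.000e-01] turn [ 0.0024 -0.0005  0.3718] q [ 0.23  0.25  1.46  0.    1.42 -0.04] t 11.65 F [-0.3  0.9 -2.2] grip 58.87140333652496 0.2676602743303912
[0.56649566 0.25080282 0.26036084]
[250 229]
crop 200 164
[384 215]
crop 334 150
```

View pics/g5.png

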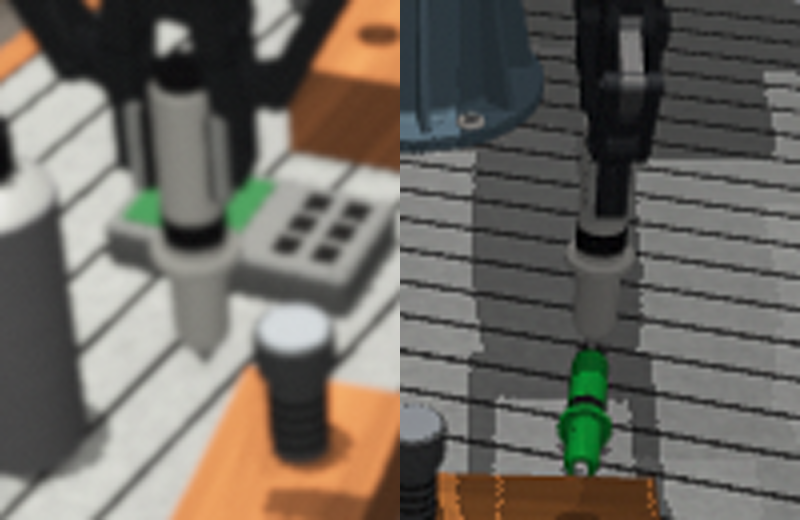

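The crops show the probe hanging upright, tip at side (205,358) and scene (593,347), flange at side (193,253) and scene (601,250).

```bash
cat >> h.py <<'E'
def px(c,p):
    R=Ro.from_quat(np.roll(c['rotation'],-1)).as_matrix();q=R.T@(np.array(p)-c['xyz']);return np.array([c['fx']*q[0]/q[2]+c['cx'],c['fy']*q[1]/q[2]+c['cy']])
def tri(obs):
    from scipy.optimize import least_squares
    r=least_squares(lambda p:np.concatenate([px(c,p)-uv for c,uv in obs]),[.55,0,.15]);return r.x.round(4),r.fun.round(2)
E
python3 - <<'E'
from h import *
d=load('d5');s=load('s5');D=lambda u,v:np.array([200+u/4-.4,164+v/4-.4]);S=lambda u,v:np.array([334+(u-400)/4-.4,150+v/4-.4])
T=np.array([.5665,.2508,.2604])
print('tip',tri([(d,D(205,360)),(s,S(593,347))]),'flange top',tri([(d,D(193,250)),(s,S(601,248))]))
for z in(-.0325-.052,-.0325-.04,-.0275,.0435,.0515):
    p=px(d,T+[0,0,z]);q=px(s,T+[0,0,z]);print(z,((p-[200,164]+.4)*4).round(),((q-[334,150]+.4)*4+[400,0]).round())
E
```

```text
tip (array([0.5708, 0.2502, 0.1817]), array([ 0.11, -0.14,  0.16,  0.17])) flange top (array([0.5694, 0.2517, 0.2379]), array([ 0.69, -0.9 ,  0.96,  1.12]))
-0.08449999999999999 [215. 375.] [596. 352.]
-0.07250000000000001 [213. 351.] [597. 333.]
-0.0275 [205. 258.] [603. 258.]
0.0435 [190.  98.] [614. 129.]
0.0515 [189.  78.] [615. 114.]
```

jog_arm --series '[[[-8,-3,-4,0,0,0,0],[-16,-6,-5,0,0,0,0],[-24,-9,-5,0,0,0,0],[-28,-11,-4,0,0,0,0],[-30,-12,-2,0,0,0,0],[-30,-12,0,0,0,0,0],[-30,-12,0,0,0,0,0],[-30,-12,0,0,0,0,0],[-30,-12,0,0,0,0,0],[-30,-12,0,0,0,0,0]]]'

```text
time_s: 12.65
eef_pos: [0.5339, -0.0249, 0.2797]
eef_rot: [0.0, 0.609, 0.793, 0.0]
wrist_force: [0.9, -0.8, -1.7]
opening: 0.265
grasp_force: 58.9
```

jog_arm --series '[[[-30,-12,0,0,0,0,0],[-30,-12,0,0,0,0,0],[-30,-12,0,0,0,0,0],[-30,-12,0,0,0,0,0],[-30,-12,0,0,0,0,0],[-24,-9,0,0,0,0,0],[-20,-8,0,0,0,0,0],[-13,-5,0,0,0,0,0],[-8,-3,0,0,0,0,0],[0,0,0,0,0,0,0]]]'

```text
time_s: 13.65
eef_pos: [0.5078, -0.2531, 0.2797]
eef_rot: [0.0, 0.61, 0.793, 0.001]
wrist_force: [-0.1, -0.6, -2.1]
opening: 0.262
grasp_force: 58.9
```

jog_arm --series '[[[0,0,0,0,0,0.04,0],[0,0,0,0,0,0.08,0],[0,0,0,0,0,0.1,0],[0,0,0,0,0,0.08,0],[0,0,5,0,0,0.07,0],[0,0,10,0,0,0,0],[0,0,15,0,0,0,0],[0,0,10,0,0,0,0],[0,0,5,0,0,0,0],[0,0,0,0,0,0,0]]]'

```text
time_s: 14.65
eef_pos: [0.5079, -0.2517, 0.2335]
eef_rot: [-0.001, 0.744, 0.668, 0.001]
wrist_force: [-0.1, -0.1, -1.8]
opening: 0.266
grasp_force: 58.9
```

Run:
```python
from h import *
ctrl.camera('side')
go(.510,-.2515,.1863,1.46);print(ctrl.get_obs()['eef_pos'])
```

```text
shift [ 0.6  1.6 48.1] turn [ 0.001  -0.0013  0.0022] q [-0.67  0.16  1.62  0.    1.36 -0.56] t 14.7 F [ 0.   0.1 -1.9] grip 58.949382305145264 0.2669309409811814
[ 0.50827056 -0.2520012   0.23436978]
```

jog_arm --series '[[[0.6,1.6,8,0.001,-0.001,0.002,0],[0,0,14,0,0,0,0],[0,0,14,0,0,0,0],[0,0,9,0,0,0,0],[0,0,5,0,0,0,0],[0,0,1,0,0,0,0],[0,0,0,0,0,0,0],[0,0,0,0,0,0,0],[0,0,0,0,0,0,0],[0,0,0,0,0,0,0]]]'

```text
time_s: 15.7
eef_pos: [0.5104, -0.2519, 0.1844]
eef_rot: [0.001, 0.745, 0.667, 0.0]
wrist_force: [1.1, -0.1, -2.1]
opening: 0.268
grasp_force: 58.9
```

Run:
```python
from h import *
d=snap('side','d6');s=snap('scene','s6');go(.510,-.2515,.1863,1.46);T=ctrl.get_obs()['eef_pos'];print(T)
print(px(d,[.51,-.252,.09]),px(s,[.51,-.252,.09]), 'tip pred',px(d,T-[0,0,.0845]),px(s,T-[0,0,.0845]))
im=[cv2.resize(d['frame'][90:190,365:445],(400,500),interpolation=2),cv2.resize(s['frame'][145:245,150:230],(400,500),interpolation=2)]
cv2.imwrite('pics/g6.png',np.hstack(im))
```

```text
shift [ 0.3 -0.3 -2.1] turn [ 0.0013  0.0005 -0.0002] q [-0.67  0.21  1.67  0.    1.26 -0.56] t 15.8 F [-0.3  0.1 -2.3] grip 58.931719064712524 0.26412483506223894
[ 0.51026204 -0.25182415  0.18418438]
[403.39707689 165.15576566] [185.06420692 220.07963384] tip pred [403.6722519  161.36061865] [184.34665695 216.9210515 ]
```

View pics/g6.png

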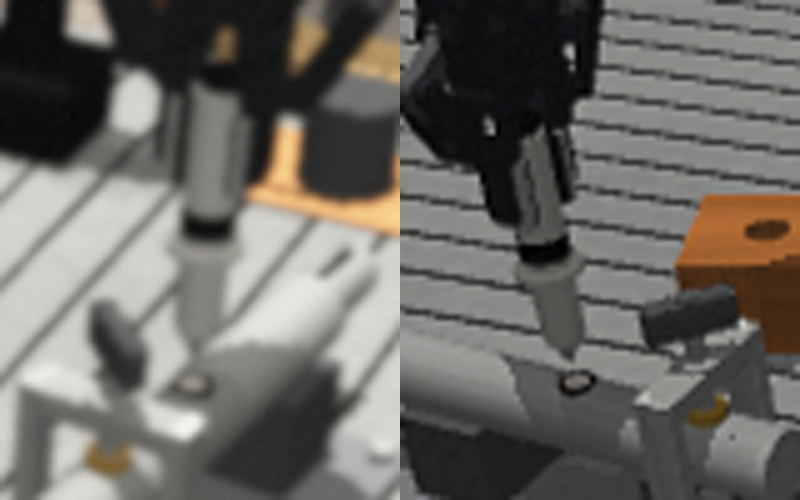

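Side view: tip (196,353), spot (194,383). Scene view: tip (571,358), spot (577,382).

Run:
```python
from h import *
d=load('d6');s=load('s6');D=lambda u,v:np.array([365+u/5-.4,90+v/5-.4]);S=lambda u,v:np.array([150+(u-400)/5-.4,145+v/5-.4])
print('tip',tri([(d,D(196,354)),(s,S(571,359))]),'spot',tri([(d,D(194,383)),(s,S(577,382))]))
# probe axis lean: predicted vs seen at cap/flange
T=np.array([.5103,-.2518,.1844])
for z in(-.0845,-.0275,.0435): print(z,((px(d,T+[0,0,z])-[365,90]+.4)*5).round(),((px(s,T+[0,0,z])-[150,145]+.4)*5+[400,0]).round())
for z in(.0863,.0955): print('axis down from tip: z',z,w(d,*D(196,354),z)[:2].round(4),w(s,*S(571,359),z)[:2].round(4))
print('spot',w(d,*D(194,383),.0863).round(4),w(s,*S(577,382),.0863).round(4))
w1=load('w2');print('wrist2 spot',w(w1,410,166,.0863))
```

```text
tip (array([ 0.5106, -0.2529,  0.1014]), array([-0.02,  0.04, -0.02, -0.04])) spot (array([ 0.51  , -0.2528,  0.087 ]), array([ 0.01, -0.02,  0.02,  0.03]))
-0.0845 [195. 358.] [574. 361.]
-0.0275 [208. 243.] [552. 263.]
0.0435 [225.  89.] [522. 132.]
axis down from tip: z 0.0863 [ 0.5188 -0.2774] [ 0.4913 -0.2674]
axis down from tip: z 0.0955 [ 0.5138 -0.2626] [ 0.5032 -0.2584]
spot [ 0.5103 -0.2537  0.0863] [ 0.509  -0.2535  0.0863]
wrist2 spot [ 0.50882985 -0.25139088  0.0863    ]
```

jog_arm --series '[[[0,-0.4,2,0.001,0,0,0],[0,0,3,0,0,0,0],[0,0,3,0,0,0,0],[0,0,2,0,0,0,0],[0,0,2,0,0,0,0],[0,0,1,0,0,0,0],[0,0,1,0,0,0,0],[0,0,1,0,0,0,0],[0,0,0,0,0,0,0],[0,0,0,0,0,0,0]]]'

```text
time_s: 16.8
eef_pos: [0.5098, -0.2518, 0.1692]
eef_rot: [0.0, 0.745, 0.667, -0.0]
wrist_force: [-0.8, 0.7, 0.7]
opening: 0.268
grasp_force: 59.0
```

jog_arm --series '[[[0,0,1,0,0,0,0],[0,0,1,0,0,0,0],[0,0,1,0,0,0,0],[0,0,0.5,0,0,0,0],[0,0,0.5,0,0,0,0],[0,0,0.5,0,0,0,0],[0,0,0,0,0,0,0],[0,0,0,0,0,0,0],[0,0,0,0,0,0,0],[0,0,0,0,0,0,0]]]'

```text
time_s: 17.8
eef_pos: [0.5099, -0.2519, 0.1647]
eef_rot: [0.0, 0.745, 0.667, -0.0]
wrist_force: [-1.2, 0.9, 5.6]
opening: 0.263
grasp_force: 59.5
```

Run:
```python
from h import *
F=[];Z=[]
for i in range(6):
    c=ctrl.camera('side');o=ctrl.get_obs();F.append(o['wrist_force']);Z.append(o['eef_pos'])
print(np.mean(F,0),np.mean(Z,0));go(.51,-.252,.165,1.46)
d=snap('side','d7');s=snap('scene','s7')
im=[cv2.resize(d['frame'][90:190,365:445],(400,500),interpolation=2),cv2.resize(s['frame'][145:245,150:230],(400,500),interpolation=2)]
cv2.imwrite('pics/g7.png',np.hstack(im))
```

```text
[-1.36651239  1.04225327  5.23098774] [ 0.50993239 -0.25188155  0.16475066]
shift [-0.1  0.1 -0.2] turn [ 0.0003  0.0006 -0.0002] q [-0.67  0.23  1.68 -0.    1.22 -0.56] t 18.1 F [-2.3  0.7  5.3] grip 59.540172815322876 0.26108778797338406
```

View pics/g7.png

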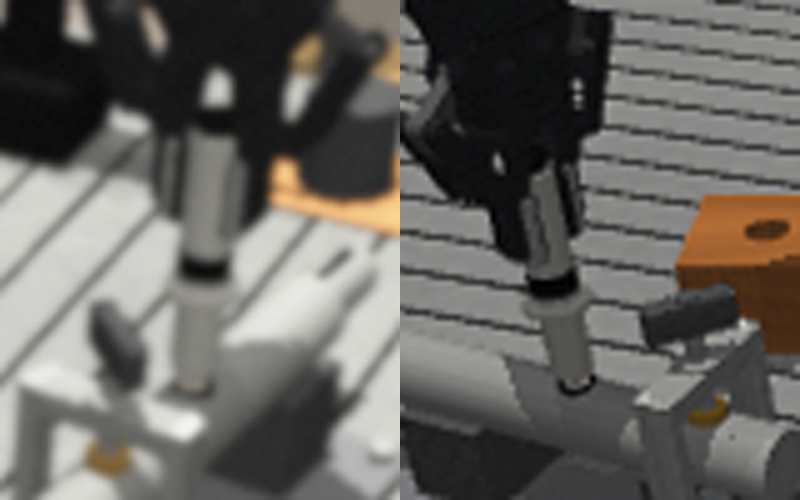

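The tip is centred in the ring and the probe is upright. A spring force of about 7.4 N means the nose is about 5.4 mm in. Handing in.

```bash
python3 -c "
from bench import ctrl
print(ctrl.hand_in())"
```

```text
the job is handed in; nothing more can be done
None
```

I turned the clamp knob to about 1.39 rad (tight from 1.2), then set the probe upright on the ringed spot with its nose about 5.4 mm in. I handed the job in at about 18 s with the arm still holding it there; no verdict came back.

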